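# Find the notch in the carving board's rail and hold the jaw open

## Task

Free the woodblock on the carving board: with the gripper shut, put the fingertips lightly on the red tab at one end of the wooden rail, slide them along the top of the rail until they find the notch, then press the brass catch inside the notch fully down so the steel jaw draws back from the woodblock. Finish while holding the catch down, never pressing hard; do not grasp or lift anything, and leave the woodblock, gouge, mug and jar where they are.

Things in the scene. Friction and masses are not known exactly. Their poses are not given: they have to be found in the camera images.
- board: Plywood carving board clamped to the table, fixed, 270 (x) by 380 (y) by 20 mm thick. Origin: centre of its underside, on the table; +x points away from the robot, y along the rail, z up. On it lie the rail (near edge), the steel jaw (top 33 mm above the table), the woodblock and a low dark stop. Pressing it or anything on it with over 40 N counts as pressing hard.
- rail_mid (a point): Point on the rail's centre line, mid-length, 46 mm above the table, at the level of the strip's top; axes as the board's, y along the rail. The rail is 364 mm long (y -182 to 182). Its middle (|y| under 85 mm) is a lighter wooden strip 30 mm wide, which stays put under a light fingertip. The strip has one notch: see notch_range.
- notch_range (a point): Same point as rail_mid. The notch is 44 mm long (y), cut across the strip's whole width, open above and at both sides. Its centre is somewhere from y = -45 to +45 mm, differs each time and is not reported: feel or look for it. The brass catch fills the notch's length; its top is 10 mm below the strip's top (36 mm above the table).
- sleeve_pos (a point): Point on top of the rail's dark sleeve at the +y end, at its middle, 48 mm above the table (y = 133.5 mm on the rail); there is an equal sleeve at the -y end. Each is 34 mm wide and covers |y| 85 to 182 mm, a tab on its outermost 30 mm. Going inwards the top steps down 2 mm from tab to sleeve and 2 mm from sleeve to strip.
- red_tab: Red plastic plate, fixed on one end of the rail (either end), 34 mm across the rail by 30 mm along it, 2 mm thick; origin at the centre of its underside, its top 50 mm above the table. The sweep starts here.
- blue_tab: Blue plastic plate of the same size on the rail's other end.
- catch (a joint): Travel of the brass catch in the notch, m: 0 up, 0.006 fully down (vertical). It springs back when let go; it needs about 1 N per mm, 6 N fully down.
- jaw (a joint): Opening of the steel jaw, m: 0 against the woodblock, 0.008 fully drawn back. It is linked to the catch and follows it.
- block: Loose plywood woodblock lying on the board, 160 by 260 by 18 mm, its top 38 mm above the table; origin at the centre of its underside. Leave alone.
- gouge: Loose carving gouge lying on the woodblock, wooden handle 22 mm thick and 110 mm long, whole length about 195 mm; origin under the front of the handle, the blade points to its +x. Leave alone.
- mug: Loose white mug standing on the table beside the board, 76 mm wide, 85 mm tall; origin at the centre of its foot. Leave alone.
- jar: Loose amber jar with a black cap standing on the table beside the board, 68 mm wide, 85 mm tall; origin at the centre of its foot. Leave alone.

How it is judged:
By the outcome, as a careful person would: the job done as asked, in the order asked, and still so for the second after the job is handed in, while the arm keeps its last pose, push and grip.
It also fails if it takes over 72 s, if anything falls off the work surface, if the arm or the gripper's body presses on something with over 40 N, if the wrist force passes 120 N, or if a joint passes its speed limit or range.

## Robot

A 6-joint arm with a two-finger parallel gripper is mounted at the origin on the work surface. World frame = base frame: x ahead of the robot, y to its left, z up, the work surface at z = 0. Lengths are in m, angles in rad, forces in N, time in s.
With the tool pointing down it reaches from about 0.375 to 0.975 m from the base axis. Payload 3.8 kg.
Tool frame: the origin (TCP) lies midway between the tips of the shut fingers; the grasp point (between the pads) lies 19 mm behind it; z points along the fingers, y is the line along which they close (so a half turn about z gives the same grasp; the last joint's range is limited). The gripper opens to 85 mm and grips with 20 to 120 N. Pads are 22 mm wide; open, the fingers measure 114 mm over their backs; the gripper's body (76 mm by 85 mm) begins 54 mm behind the grasp point. The pads swing forward as they close: fully open they stand 13 mm farther back than shut.
Start: joints at [-1.188, 0.264, 1.604, -0, 1.274, -0.037], TCP at [0.275, -0.616, 0.231] pointing down, gripper open.
Joint ranges: [-2.63, 2.63], [-0.94, 2.18], [0.31, 2.57], [-1.31, 4.45], [0, 2.66], [-2.55, 2.55]. Speed limits (rad/s): [2.57, 2.57, 3.14, 3.14, 3.14, 3.14].

## Interface

Orientations are given as a rotation vector (axis times angle).
In Python, from workcell import sensors, viewer, job gives the robot as it stands.
- The arm moves only by the shell command python3 -m inch 'ROWS' [FORCE]. ROWS is JSON, one flat list of numbers, 7 for each row, row after row: the shift along the tool's x, y, z in mm, then the turn, a rotation vector about the tool's x, y, z in degrees, then the finger opening in mm, from 0 to 85.4. A call has exactly 8 rows; each row shifts and turns the commanded pose from where the row before left it, along the tool's axes as they then stand; what a row does not reach is not made up. A row lasts 1/10 s, in which the tool goes at most 50 mm and 8.59 degrees, less where a joint would pass 70% of its speed; a pose out of reach is approached as far as the arm can. A call is refused whole if a number of a shift passes 50 or a number of a turn 8.59, either way. A call with a gripper value outside its range is refused whole. The fingers move at their own pace and stop on an object; FORCE is the grip in N (left out, the last holds). Time passes only in rows, so rows that do not move let the fingers close, or fill a call up. It gives the time, the measured TCP pose, the force, the opening and the grip force at its end, in the units of the state.
- sensors.read_state(): the state, without advancing time (a new reading comes with each control period).
- viewer.read_camera(name): name is "scene" or "top"; returns the picture (480x640x3 uint8, red, green, blue); there is no depth.
- viewer.camera_params(name): a dict with "K" (3x3 intrinsics, pixels), "k1" (the pictures are not rectified: a ray, as slopes to the right and down, at radius r is drawn at 1 + k1 r^2 times it, then the intrinsics apply), "world_to_cam" (4x4, takes a point from world to camera coordinates). Camera axes: x right, y down, z forward; pixel columns grow to the right and rows downward; lengths in m; the calibration is good to about 2 mm. A picture is of the moment at which its call begins. camera_params takes no time and is no camera call.
- job.finish_job(): hands the job in; it is judged then, once.
The state is a dict: "time": time; "q": joint angles; "joint_vel": joint speeds; "joint_torque": joint torques, N m; "tool_pos": TCP position; "tcp_rot": TCP orientation; "wrist_force": force on the tool from outside, world axes, zero at the start; "torque": the same for the moment, N m; "width": opening from 0.0 (shut) to 1.0 (fully open); "grip_force": force on a finger pad.
Only numpy, scipy, OpenCV 4.12 (cv2) and the standard library are available. Lean on these libraries where they do the work, as an engineer would, in place of code of your own. Each camera call takes 0.05 s, during which the arm holds its last target. There are 200 camera calls.

## Working session

There is one attempt and no reset: what is moved stays moved. The work goes in short steps, Python scripts to look and compute and a shell command to move; the robot and the scene stay as the last step left them, time stands still between calls to the robot, and variables do not carry over. Pictures are saved under pics/ and viewed, at most 10 in all, crops included, and the job is handed in when it is done.

```bash
mkdir -p pics; python3 - <<'E'
from workcell import sensors, viewer
import cv2,numpy as np
for n in("top","scene"):
    cv2.imwrite(f"pics/{n}0.png",viewer.read_camera(n)[:,:,::-1]); p=viewer.camera_params(n); print(n,p)
s=sensors.read_state();print(s)
E
```

```text
top {'K': array([[584.43913379,   0.        , 328.32344586],
       [  0.        , 584.43913379, 240.07204504],
       [  0.        ,   0.        ,   1.        ]]), 'k1': -0.16490625563953665, 'world_to_cam': array([[-0.02370887, -0.99954607, -0.01858862,  0.03589062],
       [-0.99699158,  0.02501262, -0.07336313,  0.59559757],
       [ 0.07379478,  0.01679334, -0.99713204,  1.09996535],
       [ 0.        ,  0.        ,  0.        ,  1.        ]])}
scene {'K': array([[437.04832417,   0.        , 323.78634906],
       [  0.        , 437.04832417, 237.20499453],
       [  0.        ,   0.        ,   1.        ]]), 'k1': -0.08625698281865372, 'world_to_cam': array([[ 0.43479602,  0.90037411,  0.01669986, -0.29650924],
       [ 0.67557385, -0.31386455, -0.66714992, -0.37555958],
       [-0.59544302,  0.30135612, -0.74473626,  1.23076523],
       [ 0.        ,  0.        ,  0.        ,  1.        ]])}
{'time': 0.1, 'q': array([-1.18793312e+00,  2.64701704e-01,  1.60522619e+00, -2.96362380e-06,
        1.27372924e+00, -3.69012247e-02]), 'joint_vel': array([ 0.00103521, -0.00079595, -0.00177587, -0.00106901,  0.00090607,
        0.0005471 ]), 'joint_torque': array([ 2.79432570e-04, -5.16709685e+01, -3.68588483e+01, -1.21987813e-05,
        6.29872695e-03, -7.81984568e-06]), 'tool_pos': array([ 0.27484162, -0.61578521,  0.23007652]), 'tcp_rot': array([-3.07066296e+00, -6.54111909e-01,  5.62181619e-04]), 'wrist_force': array([-0.54029216, -0.83056652,  0.04124416]), 'torque': array([ 0.01851001, -0.02248804,  0.00471452]), 'grip_force': 0.0, 'width': 0.9987553070479249}
```

View pics/top0.png

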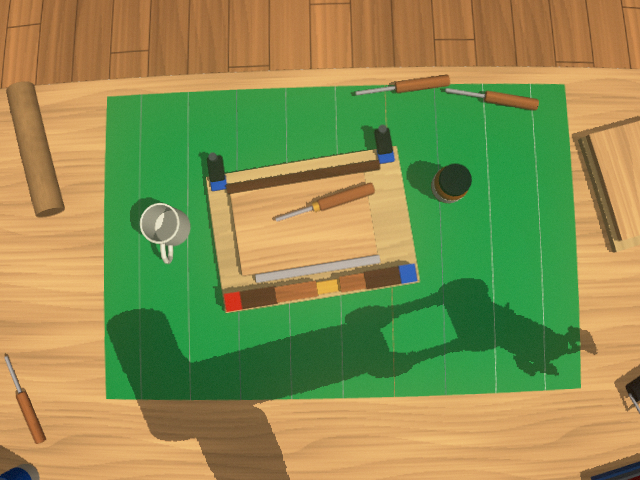

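View pics/scene0.png

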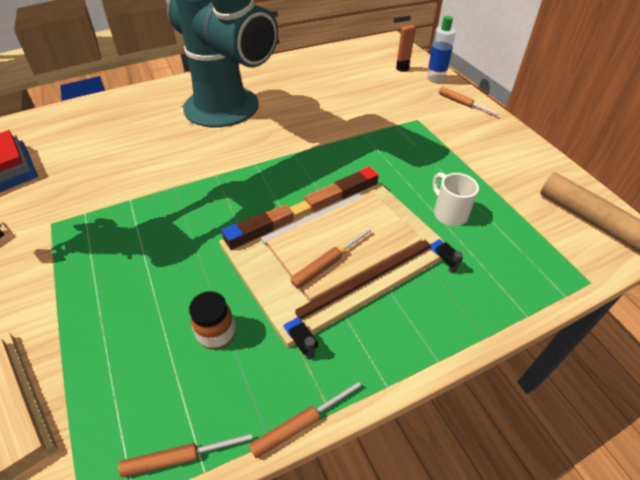

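```bash
cat > h.py <<'E'
import cv2,numpy as np
from workcell import sensors, viewer
from scipy.spatial.transform import Rotation as R
def back(n,uv,z):
    p=viewer.camera_params(n);K=p["K"];T=p["world_to_cam"]
    s=cv2.undistortPoints(np.array([[uv]],float),K,np.array([p["k1"],0,0,0.]))[0,0]
    d=T[:3,:3].T@np.array([s[0],s[1],1]);o=-T[:3,:3].T@T[:3,3]
    return o+d*(z-o[2])/d[2]
def blob(img,lo,hi,box):
    h=cv2.cvtColor(img,cv2.COLOR_RGB2HSV);m=cv2.inRange(h,np.array(lo),np.array(hi))
    x0,y0,x1,y1=box;k=np.zeros_like(m);k[y0:y1,x0:x1]=m[y0:y1,x0:x1]
    n,l,s,c=cv2.connectedComponentsWithStats(k);i=1+np.argmax(s[1:,4]);return c[i],s[i]
E
python3 - <<'E'
from h import *
B={"top":dict(red=(215,285,250,320),blue=(395,258,425,290),catch=(312,275,342,300)),
"scene":dict(red=(350,160,390,190),blue=(215,215,250,255),catch=(285,198,315,222))}
C=dict(red=((0,200,120),(6,255,255),.05),blue=((105,120,60),(125,255,255),.05),catch=((20,130,150),(28,255,255),.036))
P={}
for n in B:
    im=viewer.read_camera(n)
    for c in C:
        try:
            uv,s=blob(im,C[c][0],C[c][1],B[n][c]);P[n,c]=back(n,uv,C[c][2]);print(n,c,uv,s,P[n,c].round(4))
        except Exception as e: print(n,c,e)
    a,b=P[n,"red"],P[n,"blue"];print("len",np.linalg.norm(a-b),"dir red->blue deg",np.degrees(np.arctan2(*(b-a)[1::-1])),"mid",(a+b)/2)
    u=(b-a)/np.linalg.norm(b-a);print("catch along from mid",(P[n,"catch"]-(a+b)/2)@u, (P[n,"catch"]-(a+b)/2)@np.array([-u[1],u[0],0]))
s=sensors.read_state();r=R.from_rotvec(s["tcp_rot"]).as_matrix();print(r.round(4),s["tool_pos"])
im=viewer.read_camera("top");cv2.imwrite("pics/c.png",cv2.resize(im[260:320,215:425,::-1],None,fx=3.8,fy=3.8,interpolation=cv2.INTER_CUBIC))
E
```

```text
top red [232.63235294 301.21323529] [224 292  18  19 272] [0.4838 0.2031 0.05  ]
top blue [407.36900369 273.09594096] [399 264  18  19 271] [ 0.5287 -0.1252  0.05  ]
top catch [326.79716981 286.50471698] [317 280  21  14 212] [0.5075 0.0261 0.036 ]
len 0.3312971477368177 dir red->blue deg -82.20133314356569 mid [0.50626914 0.03893788 0.05      ]
catch along from mid 0.01290346458663283 -0.000529401591194082
scene red [367.9453125 172.8515625] [360 167  17  13 128] [0.4881 0.2011 0.05  ]
scene blue [231.93243243 231.86486486] [222 224  21  17 222] [ 0.5319 -0.1251  0.05  ]
scene catch [299.04724409 206.5511811 ] [286 200  23  13 127] [0.509  0.0257 0.036 ]
len 0.3291184445297719 dir red->blue deg -82.352718524169 mid [0.51003301 0.03799143 0.05      ]
catch along from mid 0.012055944534590586 -0.002662459298716526
[[ 9.132e-01  4.076e-01 -5.000e-04]
 [ 4.076e-01 -9.132e-01  1.300e-03]
 [ 1.000e-04 -1.400e-03 -1.000e+00]] [ 0.27494023 -0.61596784  0.23047298]
```

View pics/c.png

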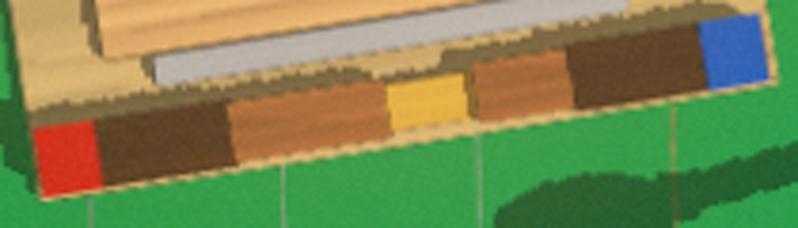

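```bash
python3 -m inch '[10,-13,0,0,0,2,0, 28,-35,0,0,0,0,0, 28,-35,0,0,0,0,0, 28,-35,0,0,0,0,0, 28,-35,0,0,0,0,0, 28,-35,0,0,0,0,0, 28,-35,0,0,0,0,0, 28,-35,0,0,0,0,0]' 20; python3 -m inch '[28,-35,0,0,0,0,0, 28,-35,0,0,0,0,0, 28,-35,0,0,0,0,0, 28,-35,0,0,0,0,0, 28,-35,0,0,0,0,0, 28,-35,0,0,0,0,0, 10,-13,0,0,0,7,0, 0,0,0,0,0,7.3,0]'
cat > go.py <<'E'
from h import *
import sys
red=np.array([.486,.202]);u=np.array([np.cos(np.radians(-82.3)),np.sin(np.radians(-82.3))]);mid=np.array([.508,.0385])
s=sensors.read_state();r=R.from_rotvec(s["tcp_rot"]).as_matrix();p=s["tool_pos"]
def info():
    d=p[:2]-mid;print("t",s["time"],"along(to blue)",(d@u*1e3).round(2),"lat",((d@np.array([-u[1],u[0]]))*1e3).round(2),"z",(p[2]*1e3).round(2),"F",s["wrist_force"].round(2),"w",round(s["width"],3))
    print("tool y ang",np.degrees(np.arctan2(r[1,1],r[0,1])).round(2),"tilt z",r[:,2].round(4))
def to(a,l=0,z=None):
    t=mid+u*a/1e3+np.array([-u[1],u[0]])*l/1e3;w=np.array([*t,p[2] if z is None else z/1e3])-p
    print("to",a,l,z,"tool mm",(r.T@w*1e3).round(2))
info()
if len(sys.argv)>1: to(*map(float,sys.argv[1:]))
E
python3 go.py -167 0 60
```

```text
time: 1.05
tool_pos: [0.3687, -0.298, 0.2313]
tcp_rot: [3.083, 0.6, 0.001]
wrist_force: [0.7, 0.5, 0.9]
width: -0.002
grip_force: 0.0
time: 1.85
tool_pos: [0.4503, -0.0237, 0.2314]
tcp_rot: [-3.134, -0.211, -0.001]
wrist_force: [0.9, -0.3, -0.5]
width: 0.0
grip_force: 0.0
t 1.85 along(to blue) 53.92 lat -65.52 z 231.39 F [ 0.89 -0.27 -0.53] w 0.0
tool y ang -82.3 tilt z [ 4.e-04  7.e-04 -1.e+00]
to -167.0 0.0 60.0 tool mm [  65.42 -220.81  171.57]
```

```bash
python3 -m inch '[9.4,-28,0,0,0,0,0, 10,-35,0,0,0,0,0, 10,-35,0,0,0,0,0, 10,-35,10,0,0,0,0, 10,-35,10,0,0,0,0, 10,-35,20,0,0,0,0, 6,-17.8,25,0,0,0,0, 0,0,25,0,0,0,0]'; python3 -m inch '[0,0,25,0,0,0,0, 0,0,20,0,0,0,0, 0,0,15,0,0,0,0, 0,0,10,0,0,0,0, 0,0,6,0,0,0,0, 0,0,0,0,0,0,0, 0,0,0,0,0,0,0, 0,0,0,0,0,0,0]'
python3 go.py -167 0 52;python3 - <<'E'
from h import *
im=viewer.read_camera("top");cv2.imwrite("pics/d.png",cv2.resize(im[240:340,190:310,::-1],None,fx=4,fy=4))
im2=viewer.read_camera("scene");cv2.imwrite("pics/e.png",np.hstack([cv2.resize(im[250:330,200:280,::-1],None,fx=5,fy=5),cv2.resize(im2[130:210,330:410,::-1],None,fx=5,fy=5)]))
E
```

```text
time: 2.65
tool_pos: [0.4856, 0.2041, 0.141]
tcp_rot: [-3.133, -0.217, -0.003]
wrist_force: [-0.4, -0.6, 0.2]
width: -0.0
grip_force: 0.0
time: 3.45
tool_pos: [0.4858, 0.2016, 0.0664]
tcp_rot: [-3.134, -0.212, -0.003]
wrist_force: [0.8, -0.4, -0.2]
width: -0.0
grip_force: 0.0
t 3.45 along(to blue) -164.63 lat -0.14 z 66.37 F [ 0.77 -0.42 -0.22] w -0.0
tool y ang -82.26 tilt z [ 1.9e-03  7.0e-04 -1.0e+00]
to -167.0 0.0 52.0 tool mm [ 0.11 -2.36 14.38]
```

View pics/e.png

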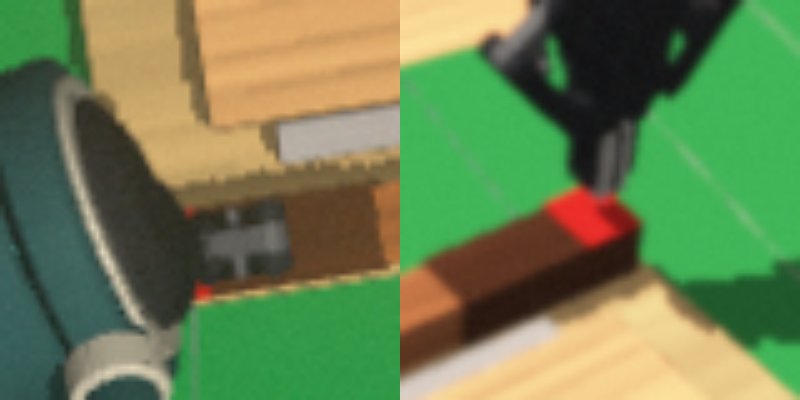

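The shut fingertips hover over the red tab (scene crop about (605,190), tab about (595,215)). Next I go down gently.

```bash
python3 -m inch '[0,0,4,0,0,0,0, 0,-1,4,0,0,0,0, 0,-1,3,0,0,0,0, 0,0,2,0,0,0,0, 0,0,1,0,0,0,0, 0,0,0,0,0,0,0, 0,0,0,0,0,0,0, 0,0,0,0,0,0,0]'; python3 -m inch '[0,0,0.5,0,0,0,0, 0,0,0.5,0,0,0,0, 0,0,0.3,0,0,0,0, 0,0,0.3,0,0,0,0, 0,0,0,0,0,0,0, 0,0,0,0,0,0,0, 0,0,0,0,0,0,0, 0,0,0,0,0,0,0]';python3 go.py
```

```text
time: 4.35
tool_pos: [0.4848, 0.2034, 0.0514]
tcp_rot: [-3.134, -0.212, -0.001]
wrist_force: [0.6, -0.3, -0.1]
width: -0.002
grip_force: 0.0
time: 5.15
tool_pos: [0.4847, 0.2033, 0.0501]
tcp_rot: [3.134, 0.212, 0.0]
wrist_force: [-1.2, -0.9, 5.6]
width: 0.001
grip_force: 2.7
t 5.15 along(to blue) -166.46 lat -1.05 z 50.06 F [-1.21 -0.92  5.65] w 0.001
tool y ang -82.25 tilt z [ 0. -0. -1.]
```

```bash
python3 -m inch '[0,2,0,0,0,0,0, 0,3,0,0,0,0,0, 0,4,0,0,0,0,0, 0,4,0,0,0,0,0, 0,4,0,0,0,0,0, 0,4,0,0,0,0,0, 0,2,0,0,0,0,0, 0,0,0,0,0,0,0]';python3 go.py
```

```text
time: 5.95
tool_pos: [0.4868, 0.1793, 0.0488]
tcp_rot: [3.133, 0.212, -0.003]
wrist_force: [-0.4, -0.5, -0.2]
width: 0.002
grip_force: 0.0
t 5.95 along(to blue) -142.35 lat -2.18 z 48.78 F [-0.37 -0.53 -0.17] w 0.002
tool y ang -82.25 tilt z [-0.002  -0.0017 -1.    ]
```

```bash
python3 -m inch '[1,1,0.8,0,0,0,0, 1,4,0.8,0,0,0,0, 0,8,0,0,0,0,0, 0,8,0,0,0,0,0, 0,8,0,0,0,0,0, 0,8,0,0,0,0,0, 0,4,0,0,0,0,0, 0,0,0,0,0,0,0]';python3 go.py
```

```text
time: 6.75
tool_pos: [0.4954, 0.139, 0.0481]
tcp_rot: [3.133, 0.212, 0.0]
wrist_force: [0.3, -1.6, 3.2]
width: -0.0
grip_force: 1.2
t 6.75 along(to blue) -101.26 lat 0.95 z 48.08 F [ 0.35 -1.61  3.16] w -0.0
tool y ang -82.28 tilt z [ 1.0e-04 -1.1e-03 -1.0e+00]
```

```bash
python3 -m inch '[0,5,0,0,0,0,0, 0,8,0,0,0,0,0, 0,8,0,0,0,0,0, 0,7,0,0,0,0,0, 0,3,0.7,0,0,0,0, 0,3,0.7,0,0,0,0, 0,2,0.6,0,0,0,0, 0,0,0,0,0,0,0]';python3 go.py
```

```text
time: 7.55
tool_pos: [0.5, 0.1044, 0.0461]
tcp_rot: [3.134, 0.212, -0.0]
wrist_force: [-0.4, 0.1, 1.4]
width: 0.003
grip_force: 0.7
t 7.55 along(to blue) -66.37 lat 0.92 z 46.05 F [-0.39  0.14  1.43] w 0.003
tool y ang -82.26 tilt z [-2.e-04 -0.e+00 -1.e+00]
```

```bash
python3 -m inch '[0,3,0.3,0,0,0,0, 0,8,0,0,0,0,0, 0,9,0,0,0,0,0, 0,9,0,0,0,0,0, 0,9,0,0,0,0,0, 0,9,0,0,0,0,0, 0,5,0,0,0,0,0, 0,0,0,0,0,0,0]';python3 go.py; python3 -m inch '[0,2,0,0,0,0,0, 0,3,0,0,0,0,0, 0,3,0,0,0,0,0, 0,2,0,0,0,0,0, 0,2,0,0,0,0,0, 0,2,0,0,0,0,0, 0,0,0,0,0,0,0, 0,0,0,0,0,0,0]';python3 go.py
```

```text
time: 8.35
tool_pos: [0.5075, 0.0517, 0.046]
tcp_rot: [3.133, 0.211, 0.001]
wrist_force: [-0.5, -1.0, 4.3]
width: -0.001
grip_force: 2.5
t 8.35 along(to blue) -13.13 lat 1.29 z 46.02 F [-0.51 -0.96  4.31] w -0.001
tool y ang -82.28 tilt z [ 6.0e-04 -1.1e-03 -1.0e+00]
time: 9.15
tool_pos: [0.5091, 0.0393, 0.0459]
tcp_rot: [-3.134, -0.212, -0.0]
wrist_force: [1.0, 3.2, 5.3]
width: -0.001
grip_force: 2.5
t 9.15 along(to blue) -0.67 lat 1.21 z 45.9 F [0.96 3.23 5.33] w -0.001
tool y ang -82.25 tilt z [ 3.e-04  2.e-04 -1.e+00]
```

```bash
python3 -m inch '[0,1,0,0,0,0,0, 0,1,0,0,0,0,0, 0,1,0,0,0,0,0, 0,1,0,0,0,0,0, 0,1,0,0,0,0,0, 0,1,0,0,0,0,0, 0,0,0,0,0,0,0, 0,0,0,0,0,0,0]';python3 go.py
```

```text
time: 9.95
tool_pos: [0.5098, 0.0331, 0.0458]
tcp_rot: [3.134, 0.212, 0.0]
wrist_force: [-0.3, -0.2, 0.3]
width: -0.003
grip_force: 0.0
t 9.95 along(to blue) 5.57 lat 1.1 z 45.81 F [-0.27 -0.17  0.29] w -0.003
tool y ang -82.25 tilt z [ 1.e-04 -0.e+00 -1.e+00]
```

The contact force has gone, so the notch is where the pictures placed it. I centre the fingers and descend.

```bash
python3 -m inch '[0,2,0,0,0,0,0, 0,2,0,0,0,0,0, 0,2,0,0,0,0,0, 0,1,0,0,0,0,0, 0,0,1.5,0,0,0,0, 0,0,1.5,0,0,0,0, 0,0,1,0,0,0,0, 0,0,0,0,0,0,0]';python3 go.py; python3 -m inch '[0,0,1.5,0,0,0,0, 0,0,1.5,0,0,0,0, 0,0,1.5,0,0,0,0, 0,0,1.5,0,0,0,0, 0,0,1,0,0,0,0, 0,0,0,0,0,0,0, 0,0,0,0,0,0,0, 0,0,0,0,0,0,0]';python3 go.py
```

```text
time: 10.75
tool_pos: [0.5105, 0.0263, 0.0415]
tcp_rot: [-3.134, -0.213, 0.001]
wrist_force: [0.5, -0.4, 0.4]
width: -0.001
grip_force: 0.0
t 10.75 along(to blue) 12.43 lat 0.81 z 41.49 F [ 0.5  -0.39  0.45] w -0.001
tool y ang -82.24 tilt z [-6.e-04  0.e+00 -1.e+00]
time: 11.55
tool_pos: [0.5107, 0.0263, 0.0348]
tcp_rot: [-3.134, -0.212, 0.0]
wrist_force: [-0.7, -0.2, 1.4]
width: 0.003
grip_force: 0.6
t 11.55 along(to blue) 12.5 lat 1.06 z 34.84 F [-0.72 -0.24  1.42] w 0.003
tool y ang -82.25 tilt z [-1.e-04  0.e+00 -1.e+00]
```

```bash
python3 -m inch '[0,0,1,0,0,0,0, 0,0,1,0,0,0,0, 0,0,1,0,0,0,0, 0,0,1,0,0,0,0, 0,0,1,0,0,0,0, 0,0,0.5,0,0,0,0, 0,0,0,0,0,0,0, 0,0,0,0,0,0,0]';python3 go.py
```

```text
time: 12.35
tool_pos: [0.5108, 0.0263, 0.0299]
tcp_rot: [-3.134, -0.212, 0.0]
wrist_force: [-4.0, -0.5, 7.6]
width: 0.003
grip_force: 4.1
t 12.35 along(to blue) 12.51 lat 1.15 z 29.88 F [-3.99 -0.49  7.61] w 0.003
tool y ang -82.25 tilt z [-1.e-04  0.e+00 -1.e+00]
```

```bash
python3 -m inch '[0,0,0.4,0,0,0,0, 0,0,0.3,0,0,0,0, 0,0,0,0,0,0,0, 0,0,0,0,0,0,0, 0,0,0,0,0,0,0, 0,0,0,0,0,0,0, 0,0,0,0,0,0,0, 0,0,0,0,0,0,0]';python3 go.py;python3 - <<'E'
from h import *
a=viewer.read_camera("top")[225:325,205:425,::-1];b=viewer.read_camera("scene")[150:270,210:390,::-1]
cv2.imwrite("pics/f.png",np.vstack([cv2.resize(a,(600,273)),cv2.resize(b,(480,320))[:, :].copy() if 0 else cv2.copyMakeBorder(cv2.resize(b,(480,320)),0,0,0,120,0)]))
E
```

```text
time: 13.15
tool_pos: [0.5108, 0.0262, 0.0296]
tcp_rot: [3.134, 0.212, -0.0]
wrist_force: [-4.9, -0.3, 11.8]
width: 0.001
grip_force: 5.8
t 13.15 along(to blue) 12.55 lat 1.18 z 29.64 F [-4.91 -0.31 11.78] w 0.001
tool y ang -82.25 tilt z [-2.e-04 -0.e+00 -1.e+00]
```

View pics/f.png

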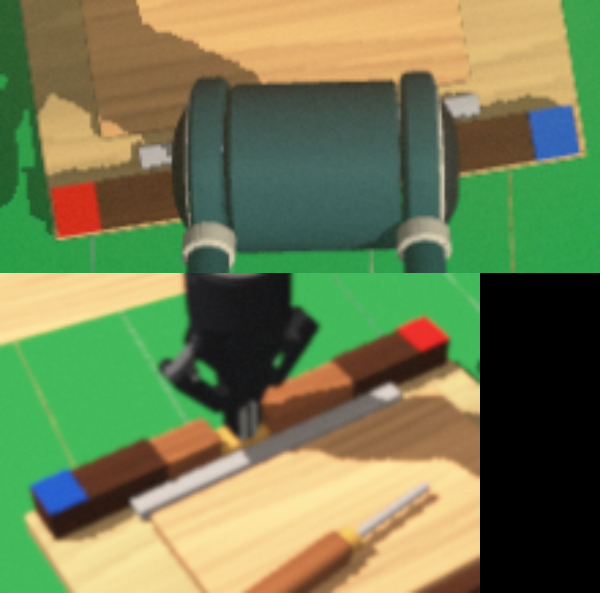

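The picture shows the fingers in the notch on the brass catch (lower crop, about (245,430)). The jaw now stands clear of the woodblock, with a visible gap. The tip height, 29.6 mm, and the rise in force to 12 N show the catch is at its stop.

```bash
python3 -c "
from workcell import job;print(job.finish_job())"
```

```text
the job is handed in; nothing more can be done
None
```

The catch is held fully down at about 12 N, the jaw has drawn back from the woodblock, and the job is handed in; I did not re-measure the woodblock, gouge, mug or jar afterwards.

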